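# Plug the backup drive into the flap-covered drive dock

## Task

Plug the backup drive (green label) into the drive dock: lift it out of the blue stand and, with its label towards the dock's front (the side with the two small lights), press the sprung orange dust flap down with the drive's own lower edge and hold it open with the drive as you slide it in. The connector is hidden under the flap and not always in the middle of the long slot, so feel for it gently along the slot, never forcing the drive, then push until it sits fully home, let go and leave it standing there. Leave the red-labelled drive and the glass flasks where they are.

Things in the scene. Friction and masses are not known exactly. Their poses are not given: they have to be found in the camera images.
- backup_drive_center (a point): Centre of the backup drive: a 3.5-inch hard drive, grey metal box 26 mm thick (its x) x 102 mm wide (y) x 147 mm tall (z), about 0.45 to 0.65 kg, upright in one of the stand's two bays, green label on its -x face, green strip on top. This point is 73.5 mm above its lower edge; axes: z up, -x out of the label. Grip it across the 26 mm, close to its top (the lowest 52 mm go into the dock).
- backup_drive_foot (a point): Centre of the backup drive's lower (connector) edge, axes as above. The edge has a notch 44.6 mm wide (y), 16 mm across (x) and 11 mm deep, centred 15 mm to the drive's -y side, which must drop over the dock's connector; turned back to front it cannot go home.
- backup_drive_label (a point): Point on the label face of the backup drive, 13.5 mm to -x of its centre; axes as the drive's.
- archive_drive_center (a point): Centre of the other drive, same size and weight, red label, in the other bay: leave it alone.
- stand: Blue fixed stand, 150 mm (x) x 130 mm (y), origin at the centre of its underside. Two bays centred 43 mm to -x and +x, each a socket with its floor 6 mm and its rim 30 mm above the table, with 2.5 mm of play around a drive in x and 1.5 mm in y. Either drive may be in either bay.
- dock: Light grey drive dock fixed to the bench, 84 mm (x, from -38 to +46) x 160 mm (y) x 68 mm tall, two small lights on its front (-x) face. Origin on the table under the centre of the slot; x from front to rear, y along the slot, z up.
- slot (a point): Middle of the slot at the dock's top, 68 mm above the table; dock axes. The slot is 130 mm long: 14 mm free at each end of a drive put in the middle. In x, this is where the drive's mid-line must pass: 4 mm free in front of it, then bevels narrow to guides with 1 mm of play each way from 22 mm below the top. An edge outside that meets a bevel or rim and the force rises at once.
- slot_floor (a point): Middle of the slot's floor, 52 mm below the top; fully home, the drive's lower edge stands on it. On it, unseen, stands a connector block 42.6 mm long (y), 10 mm tall, 15 mm to -y of where the drive's centre must be. Its board is clamped in slots: that place is anywhere up to 12 mm either way along the slot. The last 5 mm need about 9 N (stiff eject bars), more than the drive's weight.
- dock_flap (a joint): Angle of the orange dust flap, which covers the slot 3 mm below the dock's top, 128 mm (y) x 38 mm. 0 shut, grows as it swings down into the slot, at most 1.5. A spring always closes it: 0.07 N m shut, 0.11 N m wide open. With the drive in the slot it leans on the drive's rear face at about 1.3 rad and pushes it to the front with a few newtons.
- flap_hinge (a point): Middle of the flap's hinge line, along the slot's rear side, 23 mm behind (+x) the slot's mid-line and 4.5 mm below the dock's top. The drive's rear lower edge meets the flap 10 mm from the hinge and needs 7 to 8 N to start it.
- flask_a: Clear stoppered volumetric flask, 60 mm across, 158 mm tall, origin at the centre of its underside: leave it alone.
- flask_b: Another such flask, same size: leave it alone.

How it is judged:
By the outcome, as a careful person would: the job done as asked, in the order asked, and still so for the second after the job is handed in, with the robot touching nothing.
It also fails if it takes over 72 s, if anything falls off the work surface, if the arm or the gripper's body presses on something with over 40 N, if the wrist force passes 120 N, or if a joint passes its speed limit or range.

## Robot

A 6-joint arm with a two-finger parallel gripper is mounted at the origin on the work surface. World frame = base frame: x ahead of the robot, y to its left, z up, the work surface at z = 0. Lengths are in m, angles in degrees, forces in N, time in s.
With the tool pointing down it reaches from about 0.15 to 0.775 m from the base axis. Payload 6.1 kg.
Tool frame: the origin (TCP) lies between the finger pads; the fingertips stand 8 mm ahead of it and the grasp point (between the pads) lies 11 mm behind it; y points along the fingers, x is the direction in which the jaws open and shut, and the axes are right-handed (so a half turn about y gives the same grasp; the last joint's range is limited). The gripper opens to 85 mm and grips with 20 to 120 N. Pads are 22 mm wide; open, the fingers measure 114 mm over their backs; the gripper's body (76 mm by 85 mm) begins 54 mm behind the grasp point. The pads swing forward as they close: fully open they stand 13 mm farther back than shut.
Start: joints at [71.906, 7.208, -2.269, 80.523, 0, 90], TCP at [0.163, 0.499, 0.239] pointing down, gripper open.
Joint ranges: [-155.77, 155.77], [-54.66, 111.73], [-72.52, 77.12], [-102.08, 115.82], [-83.92, 84.16], [-180, 180]. Speed limits (degrees/s): [136.94, 136.94, 172.46, 180, 180, 180].

## Interface

Orientations are given as a 3x3 rotation matrix whose columns are the frame's x, y, z axes.
In Python, from cell import sensors, grab_frame, env gives the robot as it stands. The module is installed in compiled form; this text tells all that it offers.
- The arm moves only by the tool servo_tool, never from a script. Its argument "plan" is a list of rows, each a list of 7 numbers: the shift along the world's x, y, z in m, then the turn, a rotation vector about the world's x, y, z in degrees, then the finger opening in m, from 0 to 0.0854. In form: [[tx, ty, tz, wx, wy, wz, hand], ...]. A call has 1 to 20 rows; each row shifts and turns the commanded pose from where the row before left it; what a row does not reach is not made up. A row lasts 1/8 s, in which the tool goes at most 62.5 mm and 10.7 degrees, less where a joint would pass 70% of its speed; a pose out of reach is approached as far as the arm can. A call is refused whole if a number of a shift passes 0.0625 or a number of a turn 10.7, either way. A call with a gripper value outside its range is refused whole. The fingers move at their own pace and stop on an object; "squeeze" is the grip in N (left out, the last holds). Time passes only in rows, so rows that do not move let the fingers close. It gives the time, the measured TCP pose, the force and the opening at its end, in the units of the state.
- sensors.sense(): the state, without advancing time (a new reading comes with each control period).
- grab_frame(name): name is "scene" or "top"; returns a dict with "color" (420x560x3 uint8, red, green, blue), "K" (3x3 intrinsics, pixels), "R" (3x3) and "t" (3): a world point X has camera coordinates R X + t. Camera axes: x right, y down, z forward; pixel columns grow to the right and rows downward; lengths in m; the calibration is good to about 2 mm. A picture is of the moment at which its call begins. There is no depth.
- env.job_done(): hands the job in, once; it reports no verdict.
The state is a dict: "clock": time; "qpos": joint angles; "qd": joint speeds; "joint_efforts": joint torques, N m; "ee_pos": TCP position; "orientation": TCP orientation; "wrist_force": force on the tool from outside, world axes, zero at the start; "moment": the same for the moment, N m; "width": finger opening in m.
Only numpy, scipy, OpenCV 4.12 (cv2) and the standard library are available. Lean on these libraries where they do the work, as an engineer would, in place of code of your own. Each camera call takes 0.05 s, during which the arm holds its last target.

## Working session

There is one attempt and no reset: what is moved stays moved. The work goes in short steps, Python scripts to look and compute and a tool call to move; the robot and the scene stay as the last step left them, time stands still between calls to the robot, and variables do not carry over. Pictures are saved under pics/ and viewed, and the job is handed in when it is done.

Besides the shell and the picture viewer there is one more tool, called after ">>>" as name(argument=value, ...) on one line, values as JSON. servo_tool: Moves the arm, as the interface text tells. Its arguments: {"type":"object","properties":{"plan":{"type":"array","items":{"type":"array","items":{"type":"number"}}},"squeeze":{"type":"number"}},"required":["plan"]}

```bash
mkdir -p pics; python3 - <<'E'
from cell import sensors, grab_frame
import cv2,numpy as np
s=sensors.sense();print(s)
for n in("scene","top"):
    f=grab_frame(n);cv2.imwrite(f"pics/{n}0.png",cv2.resize(f["color"][:,:,::-1],(800,600),interpolation=cv2.INTER_CUBIC));np.savez(f"pics/{n}0.npz",**f)
    print(n,f["K"],f["R"],f["t"])
E
```

```text
{'clock': 0.0, 'qpos': array([ 7.19072501e+01,  7.24094265e+00, -2.32712253e+00,  8.05227194e+01,
       -1.86585460e-03,  8.99989861e+01]), 'qd': array([-0.00958172,  0.06776974,  0.06580722, -0.00495052,  0.01661336,
        0.11801983]), 'joint_efforts': array([-3.58792850e-04, -4.35915434e+01,  3.52923560e+01,  1.74995296e-02,
       -1.04200706e-04, -3.00102620e-06]), 'ee_pos': array([0.16292877, 0.49866475, 0.23852571]), 'orientation': array([[ 3.10538941e-01, -4.61117575e-04, -9.50560547e-01],
       [ 9.50559338e-01, -1.51625700e-03,  3.10539282e-01],
       [-1.58448921e-03, -9.99998744e-01, -3.25372273e-05]]), 'wrist_force': array([-0.27104234, -0.21074284,  0.30649457]), 'moment': array([-0.04097046, -0.00341481,  0.04509102]), 'width': 0.08483932398423906}
scene [[394.46508991   0.         280.68497704]
 [  0.         394.46508991 207.19686034]
 [  0.           0.           1.        ]] [[-0.05146572  0.99843226 -0.022007  ]
 [ 0.6067652   0.01375885 -0.79476203]
 [-0.79321326 -0.05425608 -0.60652205]] [ 0.11932469 -0.29653552  1.45319224]
top [[475.50527311   0.         280.59032486]
 [  0.         475.50527311 211.76296258]
 [  0.           0.           1.        ]] [[ 0.01228873 -0.99987512  0.00993659]
 [-0.99468335 -0.01323984 -0.10212614]
 [ 0.10224494 -0.00862876 -0.99472183]] [-0.10853661  0.59513918  1.26090341]
```

View pics/scene0.png

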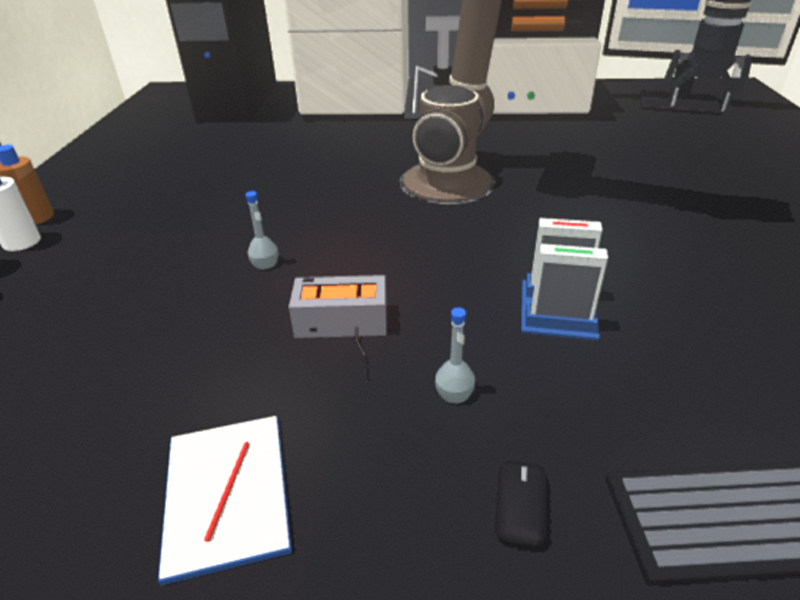

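View pics/top0.png

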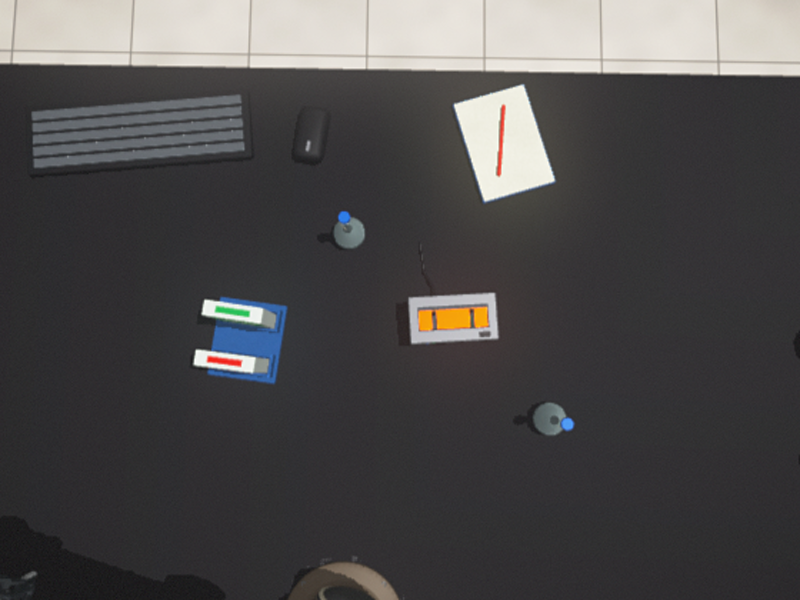

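```bash
python3 - <<'E'
import cv2,numpy as np
def crop(n,x0,y0,x1,y1,k,o):
    c=np.load(f"pics/{n}0.npz")["color"][y0:y1,x0:x1,::-1]
    cv2.imwrite(o,cv2.resize(c,None,fx=k,fy=k,interpolation=cv2.INTER_CUBIC))
crop("top",130,200,205,272,8,"pics/t_stand.png")
crop("top",275,195,355,250,9,"pics/t_dock.png")
crop("scene",360,145,430,240,6,"pics/s_stand.png")
crop("scene",195,185,275,270,7,"pics/s_dock.png")
E
```

```text
(no output)
```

View pics/t_stand.png

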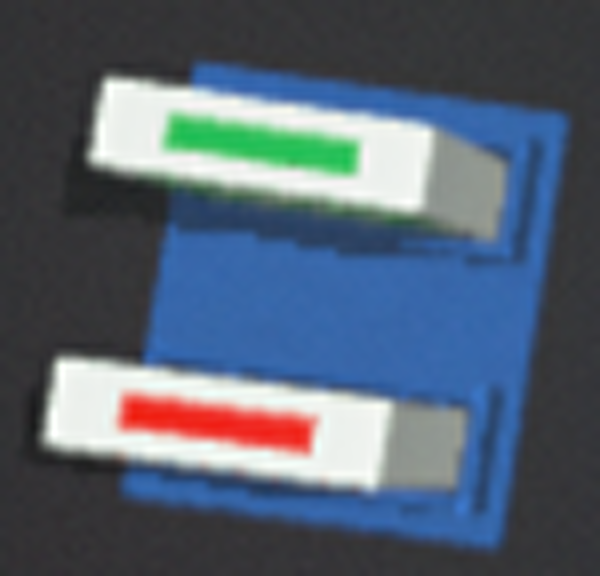

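View pics/t_dock.png

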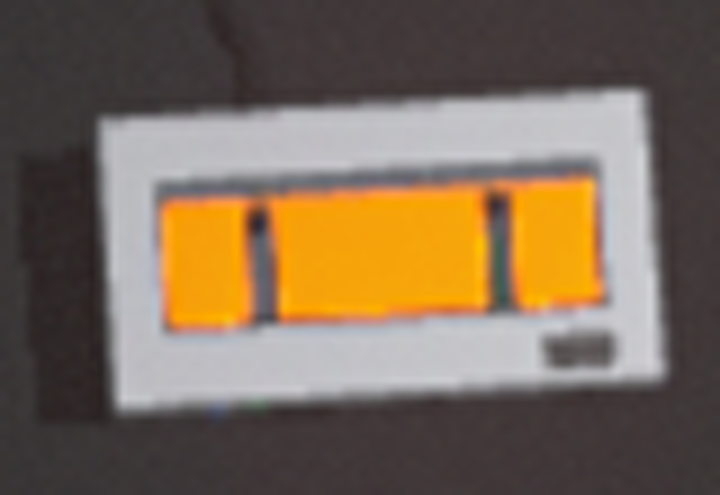

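View pics/s_stand.png

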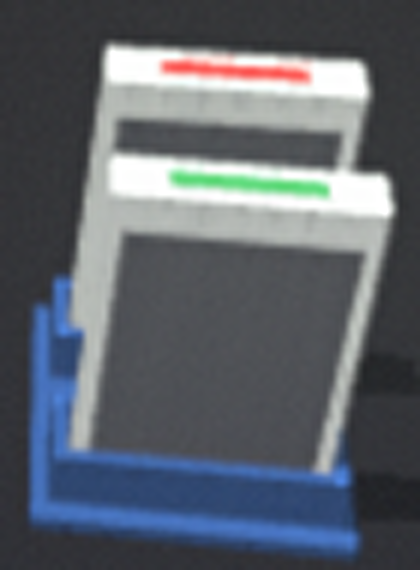

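View pics/s_dock.png

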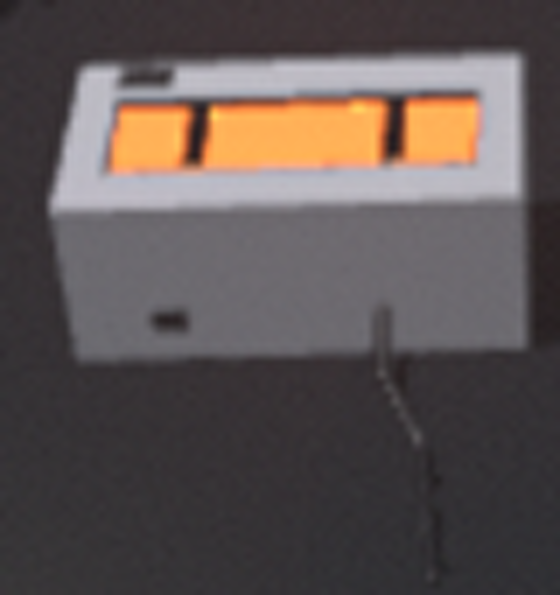

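```bash
cat > h.py <<'E'
import numpy as np
from scipy.optimize import least_squares
C={n:dict(np.load(f"pics/{n}0.npz")) for n in("top","scene")}
def proj(n,X):
    c=C[n];p=(c["R"]@np.asarray(X).T).T+c["t"];p=p@c["K"].T;return p[:,:2]/p[:,2:]
def un(p,k,o): return (np.array(p)+.5)/k-.5+np.array(o)
def M(v,P):
    a=v[2];R=np.array([[np.cos(a),-np.sin(a),0],[np.sin(a),np.cos(a),0],[0,0,1]])
    return np.array(P)@R.T+[v[0],v[1],0]
def fit(obs,x0):
    f=lambda v:np.concatenate([(proj(n,M(v,P))-q).ravel() for n,P,q in obs])
    r=least_squares(f,x0);return r.x,f(r.x).reshape(-1,2)
E
python3 - <<'E'
from h import *
d=[(.046,.08,.068),(.046,-.08,.068),(-.038,-.08,.068),(-.038,.08,.068)]
t=un([(100,118),(645,90),(665,380),(118,412)],9,(275,195))
s=un([(525,200),(50,212),(78,68),(522,53)],7,(195,185))
def rep(nm,P,t,s,x0):
  for lab,o in(("both",[("top",P,t),("scene",P,s)]),("top",[("top",P,t)]),("scene",[("scene",P,s)])):
    v,r=fit(o,x0);print(nm,lab,v[:2].round(4),np.degrees(v[2]).round(2),r.round(1).tolist())
rep("dock",d,t,s,[.5,0,0])
b=[(.013,.051,.153),(.013,-.051,.153),(-.013,-.051,.153),(-.013,.051,.153)]
t=un([(105,75),(435,125),(422,213),(90,165)],8,(130,200))
s=un([(393,214),(110,195),(112,153),(388,173)],6,(360,145))
rep("drive",b,t,s,[.5,.2,0])
# stand: top corners outline visible, z? 
st=[(.075,.065,.0),(.075,-.065,0),(-.075,-.065,0),(-.075,.065,0)]
for z in (0,.006,.03):
  P=np.array(st)+[0,0,z]
  t=un([(195,62),(568,113),(500,548),(122,495)],8,(130,200))
  v,r=fit([("top",P,t)],[.5,.2,0]);print(z,v[:2],np.degrees(v[2]),r.round(1).tolist())
E
```

```text
dock both [ 0.5623 -0.1977] 4.15 [[0.3, 0.5], [0.0, 0.1], [0.2, -0.5], [0.2, -0.4], [-0.4, -0.4], [0.3, -0.0], [0.8, 0.1], [0.1, 0.3]]
dock top [ 0.5621 -0.1972] 3.92 [[0.1, 0.5], [-0.1, 0.3], [-0.0, -0.3], [-0.0, -0.4]]
dock scene [ 0.5625 -0.1981] 4.55 [[-0.5, -0.5], [0.2, 0.2], [0.5, 0.2], [-0.2, 0.3]]
drive both [0.5652 0.1891] -7.52 [[0.2, 0.7], [0.1, 0.4], [-0.0, -0.2], [0.2, -0.1], [0.0, 0.1], [0.6, -0.4], [0.2, 0.6], [-0.3, 0.8]]
drive top [0.5657 0.1894] -7.63 [[0.1, 0.4], [-0.0, 0.2], [-0.2, -0.3], [0.1, -0.4]]
drive scene [0.5641 0.1891] -7.33 [[-0.1, -0.2], [0.6, -0.6], [0.1, 0.4], [-0.5, 0.5]]
0 [0.52436543 0.19535532] -7.184067481803955 [[0.1, 0.2], [-0.2, 0.2], [-0.1, -0.3], [0.2, -0.2]]
0.006 [0.52410147 0.19405471] -7.183246744078252 [[0.0, 0.0], [-0.1, 0.1], [-0.1, -0.1], [0.1, -0.1]]
0.03 [0.52304634 0.18885225] -7.179886633543136 [[-0.3, -0.5], [0.4, -0.3], [0.3, 0.4], [-0.4, 0.4]]
```

```bash
python3 - <<'E'
from h import *
import cv2
c=C["top"]["color"].astype(int)
def back(p,z):
    k=C["top"];d=k["R"].T@np.linalg.inv(k["K"])@np.array([p[0],p[1],1.]);o=-k["R"].T@k["t"];return o+d*(z-o[2])/d[2]
# dock outline: light grey/orange region vs dark, subpixel lines at upsample
k=8;x0,y0,x1,y1=270,190,360,255
big=cv2.resize(C["top"]["color"][y0:y1,x0:x1],None,fx=k,fy=k,interpolation=cv2.INTER_CUBIC)
hsv=cv2.cvtColor(big,cv2.COLOR_RGB2HSV)
org=((hsv[...,0]<25)&(hsv[...,1]>130)&(hsv[...,2]>130)).astype(np.uint8)
lum=(big.max(2)>110).astype(np.uint8)
lum=cv2.morphologyEx(lum,cv2.MORPH_CLOSE,np.ones((41,41)))
for nm,m,z in(("orange",org,.065),("body",lum,.068)):
    pts=cv2.findNonZero(m);r=cv2.minAreaRect(pts);b=cv2.boxPoints(r)
    W=np.array([back(un(p,k,(x0,y0)),z) for p in b])
    print(nm,W.round(4)[:,:2].tolist(),W.mean(0)[:2].round(4))
    for i in range(4):
        e=W[(i+1)%4]-W[i];print(np.linalg.norm(e).round(4),np.degrees(np.arctan2(e[1],e[0])).round(2))
for nm,n,p in(("A",[549,419],0),("B",[349,233],0)):
    p=(np.array(n)+.5)*.7-.5;print(nm,back(p,.03)[:2])
E
```

```text
orange [[0.5798, -0.1315], [0.589, -0.2598], [0.5507, -0.262], [0.5416, -0.134]] [ 0.5653 -0.1968]
0.1287 -85.89
0.0383 -176.71
0.1283 94.08
0.0383 3.89
body [[0.6037, -0.1127], [0.6157, -0.2757], [0.5281, -0.2807], [0.5164, -0.1189]] [ 0.566 -0.197]
0.1634 -85.79
0.0877 -176.71
0.1623 94.14
0.0875 4.05
A [ 0.38120432 -0.38091733]
B [0.72998165 0.00079376]
```

>>> servo_tool(plan=[[0.0402, -0.031, 0, 0, 0, -7.93, 0.065], [0.0402, -0.031, 0, 0, 0, -7.93, 0.065], [0.0402, -0.031, 0, 0, 0, -7.93, 0.065], [0.0402, -0.031, 0, 0, 0, -7.93, 0.065], [0.0402, -0.031, 0, 0, 0, -7.93, 0.065], [0.0402, -0.031, 0, 0, 0, -7.93, 0.065], [0.0402, -0.031, 0, 0, 0, -7.93, 0.065], [0.0402, -0.031, 0, 0, 0, -7.93, 0.065], [0.0402, -0.031, 0, 0, 0, -7.93, 0.065], [0.0402, -0.031, 0, 0, 0, -7.93, 0.065], [0, 0, 0, 0, 0, 0, 0.065], [0, 0, 0, 0, 0, 0, 0.065]], squeeze=80)

```text
clock: 1.6
ee_pos: [0.5647, 0.1889, 0.2387]
orientation: [[0.992, -0.001, 0.128], [-0.128, -0.0, 0.992], [-0.001, -1.0, -0.0]]
wrist_force: [0.0, -0.3, -0.2]
width: 0.0651
```

>>> servo_tool(plan=[[0, 0, -0.03, 0, 0, 0, 0.065], [0, 0, -0.03, 0, 0, 0, 0.065], [0, 0, -0.03, 0, 0, 0, 0.065], [0, 0, -0.022, 0, 0, 0, 0.065], [0, 0, 0, 0, 0, 0, 0.065], [0, 0, 0, 0, 0, 0, 0.065]])

```text
clock: 2.35
ee_pos: [0.5649, 0.1898, 0.1285]
orientation: [[0.992, 0.001, 0.127], [-0.127, 0.0, 0.992], [0.001, -1.0, 0.001]]
wrist_force: [0.5, -0.4, 0.4]
width: 0.065
```

```bash
cat > look.py <<'E'
import sys,cv2,numpy as np
from cell import sensors,grab_frame
i=sys.argv[1]
for n in("scene","top"):
    f=grab_frame(n);np.savez(f"pics/{n}{i}.npz",**f)
    if n=="scene": cr=[int(a) for a in sys.argv[2].split(",")]
    else: cr=[int(a) for a in sys.argv[3].split(",")]
    x0,y0,x1,y1=cr;k=min(780//(x1-x0),590//(y1-y0));print(n,"scale",k)
    cv2.imwrite(f"pics/{n}{i}.png",cv2.resize(f["color"][y0:y1,x0:x1,::-1],None,fx=k,fy=k,interpolation=cv2.INTER_CUBIC))
E
python3 look.py 1 340,90,450,240 110,180,230,280
```

```text
scene scale 3
top scale 5
```

View pics/scene1.png

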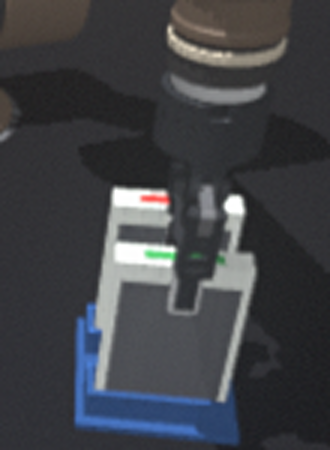

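The finger sits in front of the green-strip drive (around 185,300), centred across its width. I'll close now.

>>> servo_tool(plan=[[0, 0, 0, 0, 0, 0, 0.015], [0, 0, 0, 0, 0, 0, 0.015], [0, 0, 0, 0, 0, 0, 0.015], [0, 0, 0, 0, 0, 0, 0.015], [0, 0, 0, 0, 0, 0, 0.015], [0, 0, 0, 0, 0, 0, 0.015], [0, 0, 0, 0, 0, 0, 0.015], [0, 0, 0, 0, 0, 0, 0.015]], squeeze=80)

```text
clock: 3.45
ee_pos: [0.5655, 0.1891, 0.128]
orientation: [[0.992, 0.001, 0.129], [-0.129, 0.0, 0.992], [0.001, -1.0, 0.0]]
wrist_force: [0.3, -0.2, 5.2]
width: 0.0249
```

>>> servo_tool(plan=[[0, 0, 0.006, 0, 0, 0, 0.015], [0, 0, 0.012, 0, 0, 0, 0.015], [0, 0, 0.018, 0, 0, 0, 0.015], [0, 0, 0.022, 0, 0, 0, 0.015], [0, 0, 0.022, 0, 0, 0, 0.015], [0, 0, 0.02, 0, 0, 0, 0.015], [0, 0, 0.01, 0, 0, 0, 0.015], [0, 0, 0, 0, 0, 0, 0.015], [0, 0, 0, 0, 0, 0, 0.015]])

```text
clock: 4.58
ee_pos: [0.5646, 0.1889, 0.2363]
orientation: [[0.992, -0.002, 0.129], [-0.129, -0.0, 0.992], [-0.002, -1.0, -0.001]]
wrist_force: [0.3, 0.6, -4.8]
width: 0.0251
```

>>> servo_tool(plan=[[0, -0.01, 0, 0, 0, 0.5, 0.015], [0, -0.02, 0, 0, 0, 1, 0.015], [0, -0.035, 0, 0, 0, 1, 0.015], [0, -0.04, 0, 0, 0, 1, 0.015], [0, -0.04, 0, 0, 0, 1, 0.015], [-0.002, -0.04, 0, 0, 0, 1, 0.015], [0, -0.04, 0, 0, 0, 1, 0.015], [0, -0.04, 0, 0, 0, 1, 0.015], [0, -0.04, 0, 0, 0, 1, 0.015], [0, -0.036, 0, 0, 0, 1, 0.015], [0, -0.025, 0, 0, 0, 1, 0.015], [0, -0.015, 0, 0, 0, 1, 0.015], [0, -0.005, 0, 0, 0, 0, 0.015], [0, 0, 0, 0, 0, 0, 0.015], [0, 0, 0, 0, 0, 0, 0.015]])

```text
clock: 6.45
ee_pos: [0.563, -0.1964, 0.2373]
orientation: [[0.997, -0.0, -0.072], [0.072, 0.0, 0.997], [-0.0, -1.0, 0.0]]
wrist_force: [0.4, 0.8, -4.8]
width: 0.0251
```

```bash
python3 look.py 2 170,90,290,275 265,170,365,260;python3 -c "
from cell import sensors;s=sensors.sense();print(s['ee_pos'],s['orientation'],s['wrist_force'],s['moment'])"
```

```text
scene scale 3
top scale 6
[ 0.56307759 -0.1963344   0.23733988] [[ 9.97373484e-01  1.55879275e-05 -7.24301894e-02]
 [ 7.24301877e-02  9.14803356e-05  9.97373480e-01]
 [ 2.21729235e-05 -9.99999996e-01  9.01110246e-05]] [ 0.24445866  0.06443698 -4.60772628] [ 0.01637264  0.0012898  -0.01982974]
```

View pics/scene2.png

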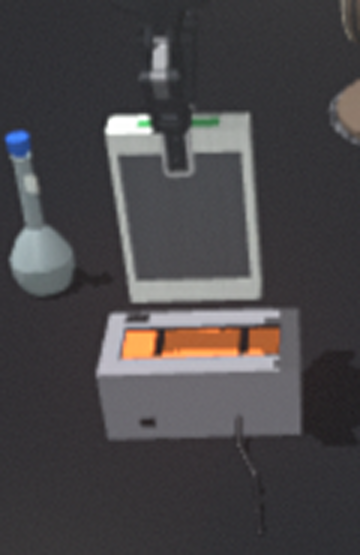

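View pics/top2.png

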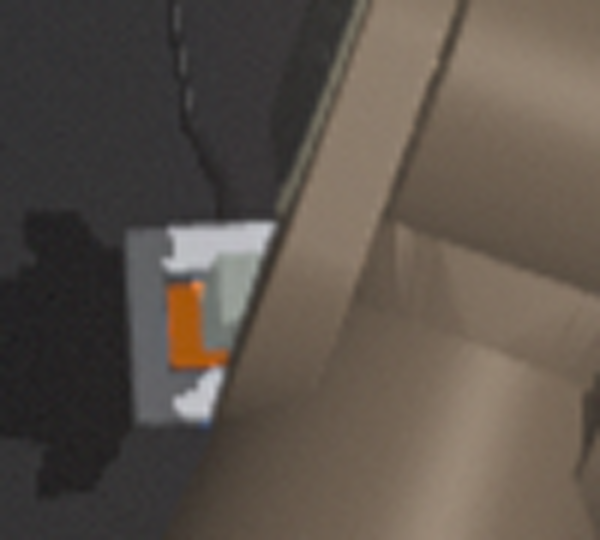

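```bash
python3 - <<'E'
import cv2,numpy as np
c=np.load("pics/scene2.npz")["color"][120:215,200:270,::-1]
cv2.imwrite("pics/s2z.png",cv2.resize(c,None,fx=6,fy=6,interpolation=cv2.INTER_CUBIC))
E
```

```text
(no output)
```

View pics/s2z.png

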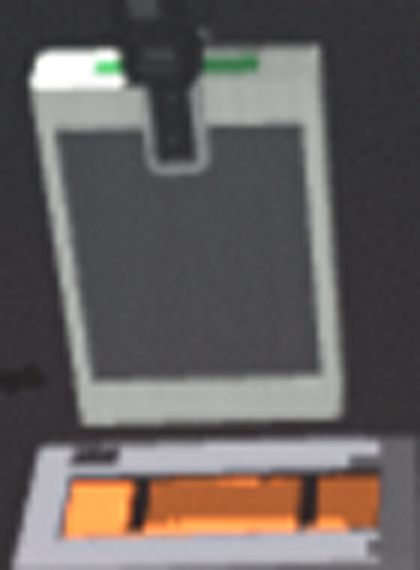

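```bash
python3 - <<'E'
from h import *
from scipy.spatial.transform import Rotation as Ro
B=.0735
P=np.array([(.013,-.051,-B),(.013,.051,-B),(.013,-.051,B),(.013,.051,B),(-.013,.051,B)])
q=un([(82,424),(343,417),(33,90),(325,78),(320,46)],6,(200,120))
def f(v): return (proj("scene",Ro.from_euler("ZYX",v[3:],degrees=True).apply(P)+v[:3])-q).ravel()
def g(v): return np.r_[f(v),(v[3]-4.15)/1,v[4]/1,v[5]/1,(v[2]-.1888)/.001]
r=least_squares(g,[.563,-.197,.189,4,0,0],x_scale=[.01,.01,.01,1,1,1]);print(r.x.round(4),f(r.x).reshape(-1,2).round(2).tolist())
print(f(np.array([.563,-.1964,.1888,4.15,0,0])).reshape(-1,2).round(2).tolist())
E
```

```text
[ 0.5628 -0.1963  0.1889  4.3848  0.0163 -0.1761] [[0.46, 0.09], [-0.09, -0.02], [0.28, -0.39], [-0.9, 0.25], [0.3, 0.2]]
[[0.49, 0.17], [-0.07, 0.05], [0.11, -0.3], [-1.1, 0.3], [0.15, 0.25]]
```

>>> servo_tool(plan=[[-0.0007, -0.001, -0.01, 0, 0, 0, 0.015], [0, 0, -0.015, 0, 0, 0, 0.015], [0, 0, -0.012, 0, 0, 0, 0.015], [0, 0, -0.006, 0, 0, 0, 0.015], [0, 0, -0.002, 0, 0, 0, 0.015], [0, 0, -0.002, 0, 0, 0, 0.015], [0, 0, -0.002, 0, 0, 0, 0.015], [0, 0, -0.002, 0, 0, 0, 0.015], [0, 0, -0.002, 0, 0, 0, 0.015]])

```text
clock: 7.68
ee_pos: [0.5625, -0.1981, 0.1854]
orientation: [[0.997, 0.001, -0.072], [0.072, -0.001, 0.997], [0.001, -1.0, -0.001]]
wrist_force: [-1.5, 0.2, 3.3]
width: 0.0249
```

>>> servo_tool(plan=[[0, 0, -0.002, 0, 0, 0, 0.015], [0, 0, -0.002, 0, 0, 0, 0.015], [0, 0, -0.002, 0, 0, 0, 0.015], [0, 0, -0.002, 0, 0, 0, 0.015]])

```text
clock: 8.18
ee_pos: [0.5619, -0.1981, 0.1759]
orientation: [[0.997, -0.001, -0.071], [0.071, -0.0, 0.997], [-0.001, -1.0, -0.0]]
wrist_force: [-2.4, -0.2, 1.8]
width: 0.0249
```

>>> servo_tool(plan=[[0, 0, -0.002, 0, 0, 0, 0.015], [0, 0, -0.002, 0, 0, 0, 0.015], [0, 0, -0.002, 0, 0, 0, 0.015]])

```text
clock: 8.55
ee_pos: [0.5619, -0.1979, 0.1696]
orientation: [[0.997, -0.001, -0.072], [0.072, 0.0, 0.997], [-0.001, -1.0, 0.0]]
wrist_force: [-3.5, -0.0, 0.3]
width: 0.025
```

>>> servo_tool(plan=[[0, 0, -0.001, 0, 0, 0, 0.015], [0, 0, -0.001, 0, 0, 0, 0.015], [0, 0, -0.001, 0, 0, 0, 0.015], [0, 0, -0.001, 0, 0, 0, 0.015]])

```text
clock: 9.05
ee_pos: [0.5623, -0.1979, 0.1662]
orientation: [[0.997, -0.0, -0.072], [0.072, 0.0, 0.997], [-0.0, -1.0, 0.0]]
wrist_force: [-3.5, -0.1, -1.0]
width: 0.0248
```

>>> servo_tool(plan=[[0, 0, -0.001, 0, 0, 0, 0.015], [0, 0, -0.001, 0, 0, 0, 0.015], [0, 0, -0.001, 0, 0, 0, 0.015], [0, 0, -0.001, 0, 0, 0, 0.015]])

```text
clock: 9.55
ee_pos: [0.5623, -0.198, 0.1622]
orientation: [[0.997, -0.0, -0.072], [0.072, 0.0, 0.997], [-0.0, -1.0, 0.0]]
wrist_force: [-2.6, -0.8, -1.5]
width: 0.0247
```

>>> servo_tool(plan=[[0, 0, -0.002, 0, 0, 0, 0.015], [0, 0, -0.002, 0, 0, 0, 0.015], [0, 0, -0.002, 0, 0, 0, 0.015], [0, 0, -0.002, 0, 0, 0, 0.015], [0, 0, -0.001, 0, 0, 0, 0.015]])

```text
clock: 10.18
ee_pos: [0.5623, -0.1979, 0.153]
orientation: [[0.997, -0.0, -0.072], [0.072, 0.0, 0.997], [-0.0, -1.0, 0.0]]
wrist_force: [-3.1, 0.4, -1.7]
width: 0.0251
```

>>> servo_tool(plan=[[0, 0, -0.001, 0, 0, 0, 0.015], [0, 0, -0.001, 0, 0, 0, 0.015], [0, 0, -0.001, 0, 0, 0, 0.015]])

```text
clock: 10.55
ee_pos: [0.5624, -0.198, 0.1502]
orientation: [[0.997, 0.0, -0.072], [0.072, 0.0, 0.997], [0.0, -1.0, -0.0]]
wrist_force: [-2.3, -1.4, -2.8]
width: 0.025
```

>>> servo_tool(plan=[[0, 0, -0.001, 0, 0, 0, 0.015]])

```text
clock: 10.68
ee_pos: [0.5624, -0.198, 0.1492]
orientation: [[0.997, 0.0, -0.072], [0.072, -0.0, 0.997], [0.0, -1.0, -0.0]]
wrist_force: [-2.1, -0.2, -1.8]
width: 0.025
```

>>> servo_tool(plan=[[0, 0, -0.001, 0, 0, 0, 0.015]])

```text
clock: 10.8
ee_pos: [0.5624, -0.198, 0.1482]
orientation: [[0.997, 0.0, -0.072], [0.072, -0.0, 0.997], [0.0, -1.0, -0.0]]
wrist_force: [-2.1, -0.5, -2.3]
width: 0.025
```

>>> servo_tool(plan=[[0, 0, -0.001, 0, 0, 0, 0.015]])

```text
clock: 10.92
ee_pos: [0.5624, -0.198, 0.1476]
orientation: [[0.997, 0.0, -0.072], [0.072, -0.0, 0.997], [0.0, -1.0, -0.0]]
wrist_force: [-3.6, -0.4, 1.7]
width: 0.0251
```

```bash
python3 -c "
from cell import sensors;s=sensors.sense();print(s['ee_pos'],s['wrist_force'],s['moment'])"
```

```text
[ 0.56242937 -0.19804506  0.14763469] [-3.62837374 -0.41462062  1.71548132] [0.05202505 1.16185351 0.09233949]
```

>>> servo_tool(plan=[[0, 0, -0.0007, 0, 0, 0, 0.015], [0, 0, 0, 0, 0, 0, 0.015]])

```text
clock: 11.18
ee_pos: [0.5625, -0.1981, 0.1475]
orientation: [[0.997, 0.001, -0.072], [0.072, -0.001, 0.997], [0.001, -1.0, -0.001]]
wrist_force: [-5.8, 1.0, 5.9]
width: 0.0252
```

```bash
python3 -c "
from cell import sensors;s=sensors.sense();print(s['ee_pos'],s['wrist_force'],s['moment'])"
```

```text
[ 0.56249733 -0.19809408  0.14747744] [-5.8221537   1.01696844  5.92596105] [0.03957507 1.45195588 0.0499218 ]
```

```bash
cat > avg.py <<'E'
from cell import sensors,grab_frame
import numpy as np
a=[]
for i in range(8):
    grab_frame("top");s=sensors.sense();a.append(np.r_[s['ee_pos'],s['wrist_force'],s['moment']])
a=np.array(a);print(a.mean(0).round(4),a.std(0).round(3))
E
python3 avg.py
```

```text
[ 0.5625 -0.1981  0.1474 -4.0825  0.1169  5.6058  0.0747  1.4231  0.0644] [0.    0.    0.    0.336 0.397 0.403 0.017 0.041 0.031]
```

>>> servo_tool(plan=[[0, 0, 0.003, 0, 0, 0, 0.015], [0, 0, 0, 0, 0, 0, 0.015]])

```text
clock: 11.82
ee_pos: [0.562, -0.1979, 0.1488]
orientation: [[0.997, -0.001, -0.072], [0.072, 0.0, 0.997], [-0.001, -1.0, 0.001]]
wrist_force: [-2.9, -1.0, -4.2]
width: 0.0247
```

```bash
python3 avg.py
```

```text
[ 0.5621 -0.1979  0.149  -3.0341  0.1298 -5.1071 -0.0712  1.0358  0.0614] [0.    0.    0.    0.355 0.349 0.541 0.04  0.037 0.035]
```

Averaged moments put the contact about 10 mm to +y of the tool centre, which means the block lies toward +y. I'll slide +y along the slot under light contact.

>>> servo_tool(plan=[[0, 0, -0.002, 0, 0, 0, 0.015], [-0.0001, 0.001, 0, 0, 0, 0, 0.015], [0, 0.001, 0, 0, 0, 0, 0.015]])

```text
clock: 12.6
ee_pos: [0.5624, -0.1964, 0.1479]
orientation: [[0.997, 0.0, -0.071], [0.071, -0.001, 0.997], [0.0, -1.0, -0.001]]
wrist_force: [-2.6, -2.4, -3.2]
width: 0.0251
```

>>> servo_tool(plan=[[-0.0001, 0.001, 0, 0, 0, 0, 0.015]])

```text
clock: 12.72
ee_pos: [0.5622, -0.1952, 0.1478]
orientation: [[0.997, 0.0, -0.071], [0.071, -0.001, 0.997], [0.0, -1.0, -0.001]]
wrist_force: [-2.5, -1.1, -3.6]
width: 0.0255
```

>>> servo_tool(plan=[[-0.0001, 0.001, 0, 0, 0, 0, 0.015]])

```text
clock: 12.85
ee_pos: [0.5619, -0.1939, 0.1475]
orientation: [[0.997, -0.0, -0.071], [0.071, 0.0, 0.997], [-0.0, -1.0, 0.0]]
wrist_force: [-3.0, -1.2, -3.3]
width: 0.0252
```

>>> servo_tool(plan=[[0, 0, -0.0007, 0, 0, 0, 0.015]])

```text
clock: 12.98
ee_pos: [0.562, -0.1936, 0.1468]
orientation: [[0.997, -0.0, -0.072], [0.072, 0.001, 0.997], [-0.0, -1.0, 0.001]]
wrist_force: [-2.9, -1.1, -2.9]
width: 0.025
```

>>> servo_tool(plan=[[0, 0, -0.0005, 0, 0, 0, 0.015], [0, 0, 0, 0, 0, 0, 0.015]])

```text
clock: 13.22
ee_pos: [0.562, -0.1937, 0.1462]
orientation: [[0.997, -0.0, -0.072], [0.072, 0.001, 0.997], [-0.0, -1.0, 0.001]]
wrist_force: [-3.6, -0.0, -4.8]
width: 0.0252
```

>>> servo_tool(plan=[[0, 0, -0.0008, 0, 0, 0, 0.015], [0, 0, -0.0008, 0, 0, 0, 0.015]])

```text
clock: 13.48
ee_pos: [0.562, -0.1939, 0.1448]
orientation: [[0.997, 0.0, -0.072], [0.072, 0.0, 0.997], [0.0, -1.0, 0.0]]
wrist_force: [-3.2, 0.1, -3.8]
width: 0.0251
```

>>> servo_tool(plan=[[0, 0, -0.0008, 0, 0, 0, 0.015], [0, 0, -0.0008, 0, 0, 0, 0.015]])

```text
clock: 13.72
ee_pos: [0.5621, -0.194, 0.1432]
orientation: [[0.997, 0.0, -0.072], [0.072, -0.0, 0.997], [0.0, -1.0, -0.0]]
wrist_force: [-2.6, -1.2, -3.5]
width: 0.0248
```

>>> servo_tool(plan=[[0, 0, -0.0008, 0, 0, 0, 0.015], [0, 0, -0.0008, 0, 0, 0, 0.015]])

```text
clock: 13.98
ee_pos: [0.5621, -0.1941, 0.1427]
orientation: [[0.997, 0.001, -0.072], [0.072, -0.001, 0.997], [0.001, -1.0, -0.001]]
wrist_force: [-5.1, 0.3, 5.5]
width: 0.0251
```

The drive dropped over the connector, and the force now rising 5 mm from the floor matches the eject bars. I'll push the rest of the way in small steps.

>>> servo_tool(plan=[[0, 0, -0.001, 0, 0, 0, 0.015], [0, 0, -0.001, 0, 0, 0, 0.015]])

```text
clock: 14.22
ee_pos: [0.5621, -0.1941, 0.1408]
orientation: [[0.997, 0.001, -0.072], [0.072, -0.001, 0.997], [0.001, -1.0, -0.001]]
wrist_force: [-6.1, 1.0, 4.4]
width: 0.0249
```

>>> servo_tool(plan=[[0, 0, -0.001, 0, 0, 0, 0.015], [0, 0, -0.001, 0, 0, 0, 0.015]])

```text
clock: 14.48
ee_pos: [0.5622, -0.1941, 0.1388]
orientation: [[0.997, 0.001, -0.072], [0.072, -0.001, 0.997], [0.001, -1.0, -0.001]]
wrist_force: [-4.5, 1.4, 4.6]
width: 0.0251
```

>>> servo_tool(plan=[[0, 0, -0.001, 0, 0, 0, 0.015], [0, 0, 0, 0, 0, 0, 0.015]])

```text
clock: 14.72
ee_pos: [0.5621, -0.194, 0.138]
orientation: [[0.997, 0.001, -0.072], [0.072, -0.001, 0.997], [0.001, -1.0, -0.001]]
wrist_force: [-5.7, 1.2, 6.0]
width: 0.0248
```

>>> servo_tool(plan=[[0, 0, -0.0007, 0, 0, 0, 0.015], [0, 0, 0, 0, 0, 0, 0.015]])

```text
clock: 14.98
ee_pos: [0.5621, -0.194, 0.138]
orientation: [[0.997, 0.002, -0.072], [0.072, -0.001, 0.997], [0.002, -1.0, -0.001]]
wrist_force: [-7.1, 1.5, 9.3]
width: 0.0246
```

>>> servo_tool(plan=[[0, 0, -0.001, 0, 0, 0, 0.015], [0, 0, -0.001, 0, 0, 0, 0.015], [0, 0, 0, 0, 0, 0, 0.015]])

```text
clock: 15.35
ee_pos: [0.5622, -0.194, 0.1379]
orientation: [[0.997, 0.003, -0.072], [0.072, -0.001, 0.997], [0.003, -1.0, -0.002]]
wrist_force: [-9.9, 2.4, 21.5]
width: 0.025
```

```bash
python3 look.py 3 180,90,300,260 265,170,365,260; python3 avg.py
```

```text
scene scale 3
top scale 6
[ 5.62200e-01 -1.94000e-01  1.37900e-01 -1.03051e+01  3.00300e+00
  2.07872e+01  5.79900e-01  3.08570e+00  1.92000e-02] [0.    0.    0.    0.524 0.218 0.35  0.02  0.02  0.027]
```

View pics/scene3.png

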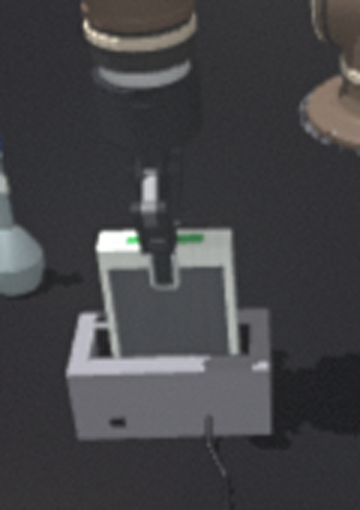

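The drive is in the slot with its top about 95 mm above the dock, against a hard stop. I'll ease off the push and release.

>>> servo_tool(plan=[[0, 0, 0.001, 0, 0, 0, 0.015], [0, 0, 0, 0, 0, 0, 0.05], [0, 0, 0, 0, 0, 0, 0.065], [0, 0, 0, 0, 0, 0, 0.065], [0, 0, 0, 0, 0, 0, 0.065], [0, 0, 0, 0, 0, 0, 0.065]])

```text
clock: 16.6
ee_pos: [0.5621, -0.194, 0.1347]
orientation: [[0.997, -0.0, -0.072], [0.072, 0.0, 0.997], [-0.0, -1.0, 0.0]]
wrist_force: [-0.6, -0.2, 0.6]
width: 0.0649
```

```bash
python3 look.py 4 180,90,300,260 265,170,365,260
```

```text
scene scale 3
top scale 6
```

View pics/scene4.png

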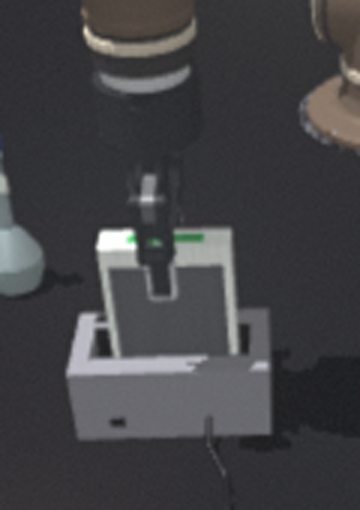

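The drive did not pop up; its top edge is still at about y=232 in the crop. I'll retreat upward and back, then check.

>>> servo_tool(plan=[[0, 0, 0.01, 0, 0, 0, 0.065], [0, 0, 0.025, 0, 0, 0, 0.065], [0, 0, 0.03, 0, 0, 0, 0.065], [0, 0, 0.03, 0, 0, 0, 0.065], [0, 0, 0.03, 0, 0, 0, 0.065], [-0.03, 0.03, 0.01, 0, 0, 0, 0.065], [-0.04, 0.04, 0, 0, 0, 0, 0.065], [-0.04, 0.04, 0, 0, 0, 0, 0.065], [-0.03, 0.04, 0, 0, 0, 0, 0.065], [-0.03, 0.04, 0, 0, 0, 0, 0.065], [-0.01, 0.02, 0, 0, 0, 0, 0.065], [0, 0, 0, 0, 0, 0, 0.065]])

```text
clock: 18.2
ee_pos: [0.3815, 0.0169, 0.271]
orientation: [[0.997, 0.002, -0.074], [0.074, 0.0, 0.997], [0.002, -1.0, -0.0]]
wrist_force: [0.7, -0.8, -1.3]
width: 0.0651
```

```bash
python3 look.py 5 190,130,290,260 120,150,400,330;python3 - <<'E'
import cv2,numpy as np
c=np.load("pics/scene5.npz")["color"][150:250,195:280,::-1]
cv2.imwrite("pics/s5z.png",cv2.resize(c,None,fx=6,fy=6,interpolation=cv2.INTER_CUBIC))
E
```

```text
scene scale 4
top scale 2
```

View pics/s5z.png

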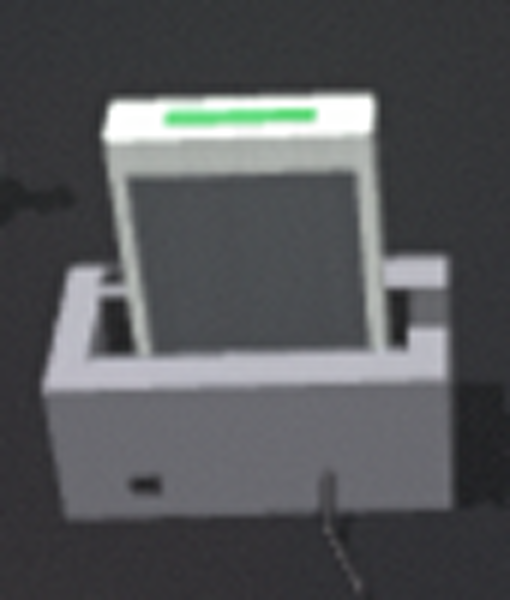

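View pics/top5.png

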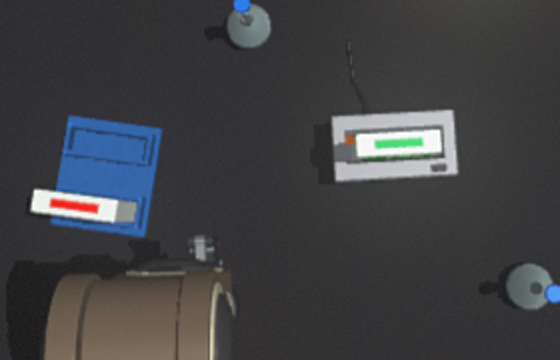

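Next, a quick check of the drive's height: its top should stand at 0.163.

```bash
python3 - <<'E'
from h import *
P=[(.013,-.051),(.013,.051),(-.013,.051),(-.013,-.051)]
q=un([(105,139),(374,134),(375,94),(111,101)],6,(195,150))
a=np.radians(4.15)
for z in(.160,.163,.168):
    X=M([.562,-.194,a],[(x,y,z) for x,y in P]);print(z,(proj("scene",X)-q).round(2).tolist())
E
```

```text
0.16 [[0.35, 1.54], [-0.3, 1.05], [-0.16, 1.8], [0.63, 1.93]]
0.163 [[0.18, 0.44], [-0.38, -0.05], [-0.24, 0.71], [0.47, 0.84]]
0.168 [[-0.09, -1.41], [-0.51, -1.9], [-0.36, -1.11], [0.21, -0.98]]
```

```bash
python3 -c "
from cell import env,sensors;print(sensors.sense()['wrist_force']);print(env.job_done())"
```

```text
[-0.57207396 -0.49345214  0.14938833]
the job is handed in; nothing more can be done
None
```

The backup drive is plugged into the dock, standing fully home, with the gripper clear of it. I handed the job in at about 18 s.

- **Insertion:** I lifted the drive out of the stand and pressed the flap down with its lower edge, which took about 8 N. I lowered it to a light touch on the connector. The contact moment pointed towards +y, and the drive dropped over the connector after I slid it about 4 mm that way. I pushed through the last 5 mm until it met a hard stop at the floor height I expected. I then pressed on it once with about 21 N at the wrist before easing off and letting go.
- **Last checks:** After release the drive did not rise. In the image its top fits 163–165 mm above the table, against 163 mm nominal; 5 mm higher is clearly ruled out. The red-labelled drive and both flasks look to be where they were. I placed the label side from the images before the lift (a green sliver on the -x face, none on the opposite face). I did not see it directly once the drive was in the dock, but a drive turned back to front could not have gone home.

No check failed or disagreed.

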